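# Put the hand tools back in their trays

### The arm

A 6-joint arm with a two-finger parallel gripper is mounted at the origin on a cart in front of the work surface, level with it; the furniture and walls round the work are solid. World frame = base frame: x ahead of the robot, y to its left, z up, the work surface at z = 0. Lengths are in m, angles in degrees, forces in N, time in s.
With the tool pointing down it reaches from about 0.4 to 0.825 m from the base axis. Payload 7 kg.
Tool frame: the origin (TCP) lies on the centre line of the jaws, within the pads' length; the fingertips stand r.tip_reach ahead of it and the grasp point (between the pads) is the TCP (r.tip_reach is the distance from the TCP to the fingertips, in m); z points along the fingers, y is the line along which they close (so a half turn about z gives the same grasp; the last joint's range is limited). The gripper opens to 88 mm and grips with 3 to 60 N. Pads are 19 mm wide; open, the fingers measure 130 mm over their backs; the gripper's body (78 mm by 193 mm) begins 47 mm behind the grasp point.
Start: joints at [79.876, 20.546, 0.682, 0, -70.136, -16.507], TCP at [0.303, 0.603, 0.246] pointing down, gripper open.
Joint ranges: [-176.03, 176.03], [-82.01, 121.73], [-58.28, 71.71], [-173.87, 95.51], [-174.79, -0.11], [-173.66, 173.66]. Speed limits (degrees/s): [136.94, 136.94, 172.46, 180, 180, 180].

### API

Orientations are given as [roll, pitch, yaw] about the fixed x, y, z axes, in that order (R = Rz(yaw) Ry(pitch) Rx(roll)).
In Python, from plant import sensors, cams, r gives the robot as it stands.
- The arm moves only by the tool drive_tool, never from a script. Its argument "rows" is a list of rows, each an object of numbers: "fingers": the gripper's target within -1 to 1 (fully open at 1, half-way at 0, shut at -1); "x", "y", "z": the shift along the tool's x, y, z in m; "spin": the turn about the tool's z in rad. A call has 1 to 10 rows; each row is the pose to reach, as a shift and turn from the pose commanded when the call began, along the tool's axes at that moment; what a row does not reach only later rows make up. A row lasts 1/8 s, in which the tool goes at most 62.5 mm and 10.7 degrees, less where a joint would pass 70% of its speed; a pose out of reach is approached as far as the arm can. A call with a gripper value outside its range is refused whole. The fingers move at their own pace and stop on an object; "newtons" is the grip in N (left out, the last holds). Time passes only in rows, so rows that repeat a pose let the fingers close. It gives the time, the measured TCP pose, the force, the opening and the grip force at its end, in the units of the state.
- sensors.get_state(): the state, without advancing time (a new reading comes with each control period).
- cams.capture(name): name is "scene" or "side" or "wrist"; returns a dict with "pixels" (384x512x3 uint8, red, green, blue), "intrinsics" (3x3 intrinsics, pixels), "eye" and "orientation" of the camera in the world; the wrist camera has in their place "T_tool_cam" (4x4, takes a point from camera to tool coordinates, whose origin is the TCP and whose axes are the flange's). Camera axes: x right, y up, looking along -z (the intrinsics and any distortion apply to the point x, -y, -z); pixel columns grow to the right and rows downward; lengths in m; the calibration is good to about 2 mm. A picture is of the moment at which its call begins: read the wrist's pose just before it. There is no depth.
- r.close_job(): hands the job in; it is judged then, once.
The state is a dict: "time_s": time; "joints": joint angles; "qd": joint speeds; "joint_torque": joint torques, N m; "tcp_pos": TCP position; "eef_rot": TCP orientation; "contact_force": force on the tool from outside, world axes, zero at the start; "moment": the same for the moment, N m; "gripper_width": finger opening in m; "gripper_force": force on a finger pad.
Only numpy, scipy, OpenCV 4.12 (cv2) and the standard library are available. Lean on these libraries where they do the work, as an engineer would, in place of code of your own. Each camera call takes 0.05 s, during which the arm holds its last target. There are 200 camera calls.

### The job

Put the four hand tools away, each in its own tray: the cold chisel in the blue one, the punch in the yellow one, the screwdriver in the red one and the awl in the green one. Each tool should lie flat on the tray floor, lengthways and in the middle of its tray, either way round. Leave the two rusty bolts where they lie.

Things in the scene. Friction and masses are not known exactly. Their poses are not given: they have to be found in the camera images.
- chisel: cold chisel, grey steel, 176 mm long along its own y axis, lying flat; round shank 21 mm thick from the middle to its +y end, blade 26 mm wide at the -y end. Origin: middle of its length, on its underside; grasp height 11 mm above that; centre of mass within 20 mm of the middle
- centre_punch: centre punch, bright grey steel, 121 mm long along its own y axis, 16 mm thick, tapering to a point at the -y end. Origin: middle of its length, on its underside; axis 8 mm above that; centre of mass within 20 mm of the middle
- screwdriver: screwdriver, 140 mm long along its own x axis, lying on its side: orange round handle 25 mm thick and 70 mm long at the -x end (handle's middle at x = -35 mm, 13 mm above the bench, the centre of mass there too), steel blade 6 mm thick at the +x end. Origin: middle of its length, on its underside
- bench_awl: awl, 117 mm long along its own y axis: pale wooden bulb 29 mm thick and 58 mm long at the +y end (bulb's middle at y = +29 mm, 15 mm above the bench), thin steel spike at the -y end. Origin: middle of its length, on its underside
- blue_tray: shallow open wooden tray with a blue painted floor, fixed to the bench; inside 200 mm long (its own x axis) by 80 mm wide (y), walls 5 mm thick with their tops 14 mm above the bench, floor 4 mm above the bench. Origin: centre of its underside, on the bench. The cold chisel belongs in it
- yellow_tray: shallow open wooden tray with a yellow painted floor, fixed to the bench; inside 146 mm long (its own x axis) by 80 mm wide (y), walls 5 mm thick with their tops 14 mm above the bench, floor 4 mm above the bench. Origin: centre of its underside, on the bench. The punch belongs in it
- red_tray: shallow open wooden tray with a red painted floor, fixed to the bench; inside 164 mm long (its own x axis) by 80 mm wide (y), walls 5 mm thick with their tops 14 mm above the bench, floor 4 mm above the bench. Origin: centre of its underside, on the bench. The screwdriver belongs in it
- green_tray: shallow open wooden tray with a green painted floor, fixed to the bench; inside 142 mm long (its own x axis) by 80 mm wide (y), walls 5 mm thick with their tops 14 mm above the bench, floor 4 mm above the bench. Origin: centre of its underside, on the bench. The awl belongs in it
- long_bolt: rusty square-headed bolt with nut, 96 mm long along its own y axis, 18 mm thick, loose on the bench: not a tool, stays where it lies. Origin: middle, underside
- short_bolt: rusty square-headed bolt with nut, 82 mm long along its own y axis, 16 mm thick, loose on the bench: not a tool, stays where it lies. Origin: middle, underside

How it is judged:
By the outcome, as a careful person would: the job done as asked, in the order asked, and still so for the second after the job is handed in, with the robot touching nothing.
It also fails if it takes over 115 s, if anything falls off the work surface, if the arm or the gripper's body presses on something with over 40 N, if the wrist force passes 120 N, or if a joint passes its speed limit or range.

## Working session

There is one attempt and no reset: what is moved stays moved. The work goes in short steps, Python scripts to look and compute and a tool call to move; the robot and the scene stay as the last step left them, time stands still between calls to the robot, and variables do not carry over. Pictures are saved under pics/ and viewed, at most 14 in all, crops included, and the job is handed in when it is done.

Besides the shell and the picture viewer there is one more tool, called as name([rows], argument=value, ...), one row to a line, values as JSON. drive_tool: Moves the arm, as the interface text tells. Its arguments: {"type":"object","properties":{"rows":{"type":"array"},"newtons":{"type":"number"}},"required":["rows"]}

```bash
ls; mkdir -p pics; python3 - <<'E'
from plant import sensors,cams,r
import cv2,numpy as np
print(sensors.get_state(), r.tip_reach)
for n in("scene","side","wrist"):
    c=cams.capture(n); cv2.imwrite(f"pics/{n}0.png",c["pixels"][:,:,::-1])
    print(n,{k:np.round(v,4).tolist() if not isinstance(v,str) else v for k,v in c.items() if k!="pixels"})
E
```

```text
pics
{'time_s': 0.0, 'joints': array([ 7.98749320e+01,  2.05910903e+01,  6.33305661e-01, -2.06416059e-02,
       -7.01353320e+01, -1.65086801e+01]), 'qd': array([-0.04335415,  0.05385412, -0.04896448,  0.00345469, -0.06651408,
       -0.03181501]), 'joint_torque': array([-1.38759264e-03, -5.82715845e+01,  2.93074769e+01,  6.99772239e+00,
        7.13321962e-03, -1.78126411e-04]), 'tcp_pos': array([0.30238695, 0.60296296, 0.24462135]), 'eef_rot': array([ 1.79905207e+02, -7.85826695e-03, -2.66407714e+01]), 'contact_force': array([-0.36768031,  0.28144737,  0.30144962]), 'moment': array([-0.04684647,  0.00720248,  0.00366838]), 'gripper_force': 0.0, 'gripper_width': 0.08743281155640807} 0.019
scene {'intrinsics': [[499.2956, 0.0, 255.5807], [0.0, 499.2956, 197.6179], [0.0, 0.0, 1.0]], 'eye': [-0.4312, 0.6828, 1.185], 'orientation': [45.9078, -0.1817, -122.7699]}
side {'intrinsics': [[471.8717, 0.0, 257.2044], [0.0, 471.8717, 192.5537], [0.0, 0.0, 1.0]], 'eye': [0.319, 1.296, 0.6988], 'orientation': [63.564, -1.063, -169.1816]}
wrist {'intrinsics': [[309.4844, 0.0, 252.192], [0.0, 309.4844, 192.4188], [0.0, 0.0, 1.0]], 'T_tool_cam': [[0.0005, 0.9568, 0.2907, 0.0784], [1.0, -0.0007, 0.0004, 0.0009], [0.0006, 0.2907, -0.9568, -0.1386], [0.0, 0.0, 0.0, 1.0]]}
```

View pics/scene0.png

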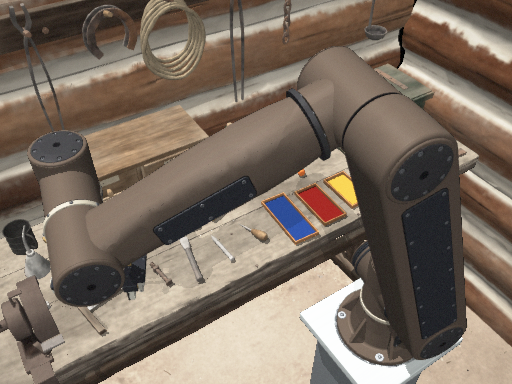

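View pics/side0.png

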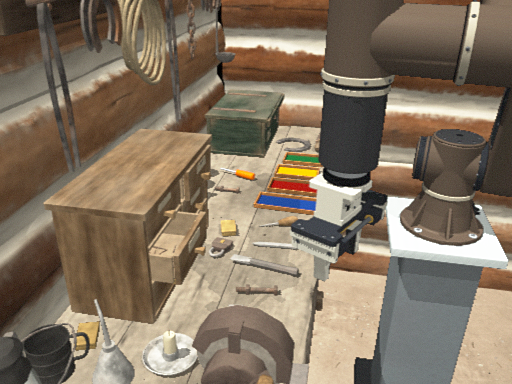

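View pics/wrist0.png

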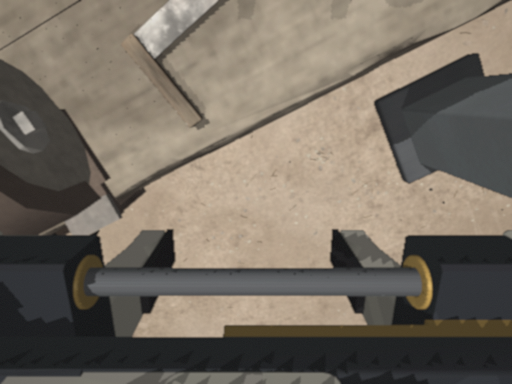

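```bash
cat > h.py <<'E'
import numpy as np,cv2
from scipy.spatial.transform import Rotation as Ro
from plant import sensors,cams,r
def rot(e): return Ro.from_euler("xyz",e,degrees=True).as_matrix()
class V:
    def __init__(s,name):
        st=sensors.get_state(); c=cams.capture(name); s.im=c["pixels"]; s.K=c["intrinsics"]
        if name=="wrist":
            Rt=rot(st["eef_rot"]); T=np.array(c["T_tool_cam"])
            s.R=Rt@T[:3,:3]; s.e=np.array(st["tcp_pos"])+Rt@T[:3,3]
        else: s.R=rot(c["orientation"]); s.e=np.array(c["eye"])
        s.hsv=cv2.cvtColor(s.im,cv2.COLOR_RGB2HSV)
    def pt(s,uv,z):
        uv=np.atleast_2d(np.array(uv,float)); K=np.array(s.K)
        d=np.c_[(uv[:,0]-K[0,2])/K[0,0],-(uv[:,1]-K[1,2])/K[1,1],-np.ones(len(uv))]@s.R.T
        return s.e+d*((z-s.e[2])/d[:,2])[:,None]
    def blobs(s,lo,hi,amin=30):
        m=cv2.inRange(s.hsv,np.array(lo),np.array(hi)); m=cv2.morphologyEx(m,cv2.MORPH_CLOSE,np.ones((3,3),np.uint8))
        cs,_=cv2.findContours(m,cv2.RETR_EXTERNAL,cv2.CHAIN_APPROX_NONE)
        return [c[:,0,:] for c in cs if cv2.contourArea(c)>amin]
    def rect(s,c,z):
        "min-area rectangle of a contour on plane z: centre mm, long, short, yaw of long axis"
        p=s.pt(c,z)[:,:2]*1000; q=cv2.boxPoints(cv2.minAreaRect(p.astype(np.float32)))
        a,b=q[1]-q[0],q[2]-q[1]
        if np.hypot(*a)<np.hypot(*b): a,b=b,a
        return np.round(q.mean(0),1),round(float(np.hypot(*a)),1),round(float(np.hypot(*b)),1),round(float(np.degrees(np.arctan2(a[1],a[0]))%180),1)
COL=dict(blue=([105,120,60],[130,255,255]),red=([170,150,60],[180,255,255]),red2=([0,180,80],[4,255,255]),yellow=([22,170,120],[32,255,255]),green=([50,120,50],[85,255,255]),orange=([8,180,150],[20,255,255]))
E
python3 - <<'E'
from h import *
for n in("side","scene"):
    v=V(n)
    for k,(lo,hi) in COL.items():
        for c in v.blobs(lo,hi):
            print(n,k,c.mean(0).round(),*v.rect(c,0.012 if k=="orange" else 0.004))
v=V("side")
for nm,ab,z in [("lbolt",[(238,291),(281,292)],.009),("chisel",[(232,260),(298,271)],.011),("punch",[(253,244),(296,245)],.008),("awl",[(262,226),(298,221)],.012),("sbolt",[(215,187),(240,191)],.008),("sd",[(220,170),(255,177)],.01)]:
    print(nm,v.pt(ab,z)[:,:2].round(3).tolist())
im=cv2.resize(v.im[120:310,150:400],None,fx=3,fy=3,interpolation=cv2.INTER_CUBIC); cv2.imwrite("pics/side1.png",im[:,:,::-1])
E
```

```text
side blue [287. 202.] [465.  -33.4] 181.7 59.0 178.0
side red2 [293. 186.] [ 458.  -158.2] 153.0 57.7 178.1
side yellow [297. 171.] [ 458.5 -282.9] 140.0 58.2 179.5
side green [302. 158.] [ 454.5 -411.3] 125.9 54.4 1.2
side orange [245. 174.] [ 633.5 -196.7] 78.8 47.8 161.2
scene blue [290. 217.] [457.7 -23.6] 189.5 73.0 177.4
scene red2 [320. 203.] [ 454.5 -147.7] 153.9 71.7 178.0
lbolt [[0.514, 0.442], [0.416, 0.425]]
chisel [[0.556, 0.327], [0.387, 0.338]]
punch [[0.52, 0.237], [0.406, 0.217]]
awl [[0.512, 0.145], [0.414, 0.093]]
sbolt [[0.713, -0.081], [0.625, -0.07]]
sd [[0.732, -0.217], [0.597, -0.186]]
```

View pics/side1.png

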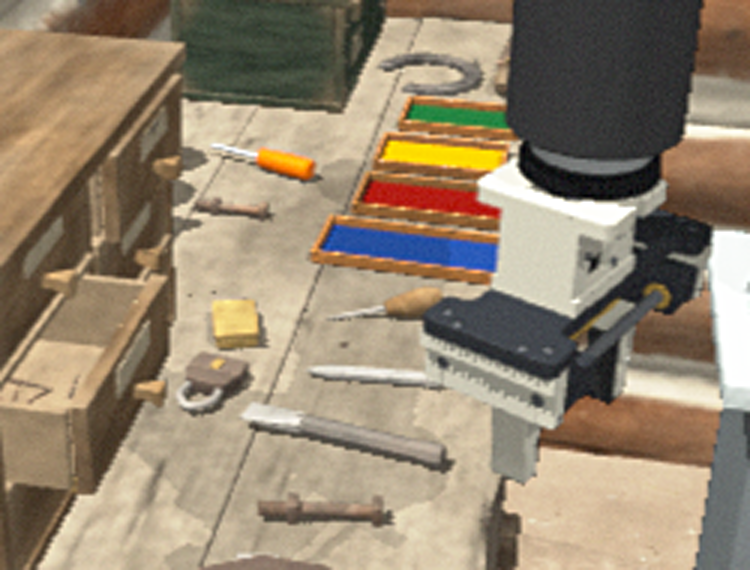

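```bash
cat >> h.py <<'E'
def goto(x,y,z,yaw,st=None):
    "shift along tool axes (m) and spin (rad) from the measured pose to x,y,z,yaw"
    st=st or sensors.get_state(); Rt=rot(st["eef_rot"]); w=rot([180,0,yaw])
    d=Rt.T@(np.array([x,y,z])-st["tcp_pos"]); s=(Ro.from_matrix(Rt.T@w)).as_rotvec()[2]
    print("t",round(st["time_s"],2),"pos",np.round(st["tcp_pos"],4),"yaw",round(st["eef_rot"][2],2),"-> xyz",np.round(d,4),"spin",round(s,4),"rows",max(np.linalg.norm(d)/.0625,abs(s)/.187))
E
python3 -c "
from h import *
goto(.40,.27,.25,0)"
```

```text
t 0.3 pos [0.3025 0.6032 0.2452] yaw -26.64 -> xyz [ 0.2365  0.2542 -0.0046] spin -0.4649 rows 5.555361511082552
```

drive_tool([
  {"x": 0.236, "y": 0.254, "z": -0.004, "spin": -0.465},
  {"x": 0.236, "y": 0.254, "z": -0.004, "spin": -0.465},
  {"x": 0.236, "y": 0.254, "z": -0.004, "spin": -0.465},
  {"x": 0.236, "y": 0.254, "z": -0.004, "spin": -0.465},
  {"x": 0.236, "y": 0.254, "z": -0.004, "spin": -0.465},
  {"x": 0.236, "y": 0.254, "z": -0.004, "spin": -0.465},
  {"x": 0.236, "y": 0.254, "z": -0.004, "spin": -0.465},
  {"x": 0.236, "y": 0.254, "z": -0.004, "spin": -0.465},
  {"x": 0.236, "y": 0.254, "z": -0.004, "spin": -0.465},
])

```text
invalid input
```

```bash
python3 - <<'E'
from h import *
v=V("wrist"); np.save("pics/w1.npy",v.im)
cv2.imwrite("pics/w1.png",v.im[:,:,::-1]); np.savez("pics/w1c.npz",R=v.R,e=v.e,K=v.K)
goto(.47,.33,.1,0)
for k,(lo,hi) in COL.items():
    for c in v.blobs(lo,hi): print(k,c.mean(0).round(),*v.rect(c,0.004))
E
```

```text
t 0.35 pos [0.3025 0.6033 0.2453] yaw -26.63 -> xyz [0.2722 0.1692 0.1454] spin -0.4648 rows 5.630879540153845
```

View pics/w1.png

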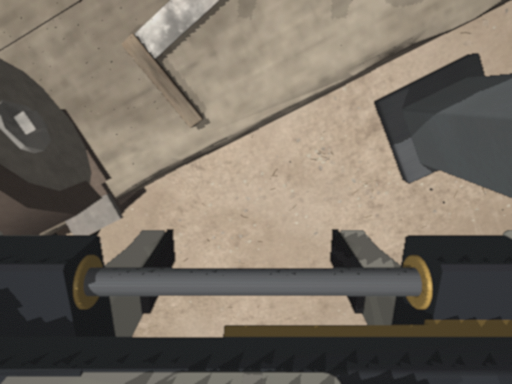

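The picture is unchanged because the move was refused. I'll put every key in each row, including `fingers`.

drive_tool([
  {"fingers": 1, "x": 0.236, "y": 0.254, "z": -0.004, "spin": -0.465},
  {"fingers": 1, "x": 0.236, "y": 0.254, "z": -0.004, "spin": -0.465},
  {"fingers": 1, "x": 0.236, "y": 0.254, "z": -0.004, "spin": -0.465},
  {"fingers": 1, "x": 0.236, "y": 0.254, "z": -0.004, "spin": -0.465},
  {"fingers": 1, "x": 0.236, "y": 0.254, "z": -0.004, "spin": -0.465},
  {"fingers": 1, "x": 0.236, "y": 0.254, "z": -0.004, "spin": -0.465},
  {"fingers": 1, "x": 0.236, "y": 0.254, "z": -0.004, "spin": -0.465},
  {"fingers": 1, "x": 0.236, "y": 0.254, "z": -0.004, "spin": -0.465},
  {"fingers": 1, "x": 0.236, "y": 0.254, "z": -0.004, "spin": -0.465},
])

```text
time_s: 1.48
tcp_pos: [0.3995, 0.2713, 0.2495]
eef_rot: [180.0, 0.0, 0.1]
contact_force: [0.0, -0.3, -0.1]
gripper_width: 0.0876
gripper_force: 0.0
```

```bash
python3 - <<'E'
from h import *
v=V("wrist"); cv2.imwrite("pics/w2.png",v.im[:,:,::-1]); np.savez("pics/w2.npz",R=v.R,e=v.e,K=v.K)
for k,(lo,hi) in COL.items():
    for c in v.blobs(lo,hi): print(k,c.mean(0).round(),*v.rect(c,0.004))
E
```

```text
blue [490. 119.] [455.  -26.9] 197.6 73.0 177.4
```

View pics/w2.png

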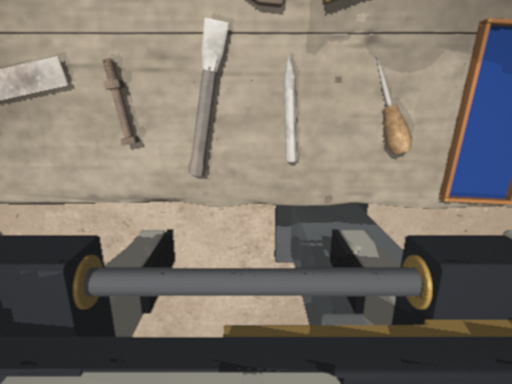

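```bash
cat > m.py <<'E'
from h import *
class W(V):
    def __init__(s,f): d=np.load(f); s.R,s.e,s.K=d["R"],d["e"],d["K"]
def seg(v,nm,a,b,z):
    p=v.pt([a,b],z)[:,:2]; d=p[0]-p[1]
    print(nm,p.round(4).tolist(),"mid",p.mean(0).round(4),"len",np.hypot(*d).round(4),"yaw",np.degrees(np.arctan2(d[1],d[0])).round(2))
E
python3 - <<'E'
from m import *
v=W("pics/w2.npz")
seg(v,"chisel",(216,18),(198.5,177),.009)
seg(v,"punch",(290.5,56),(292,162),.008)
seg(v,"awl",(378,58),(401.5,154),.013)
seg(v,"bolt",(108,60),(130,145),.009)
seg(v,"shank",(210,70),(198.5,177),.011)
E
```

```text
chisel [[0.5616, 0.3106], [0.3827, 0.3385]] mid [0.4722 0.3246] len 0.1811 yaw -8.85
punch [[0.5236, 0.2277], [0.4019, 0.2212]] mid [0.4627 0.2244] len 0.1219 yaw 3.03
awl [[0.5211, 0.1303], [0.413, 0.0886]] mid [0.467  0.1095] len 0.1158 yaw 21.06
bolt [[0.519, 0.4344], [0.4228, 0.4203]] mid [0.4709 0.4274] len 0.0972 yaw 8.31
shank [[0.5084, 0.319], [0.3832, 0.3381]] mid [0.4458 0.3285] len 0.1267 yaw -8.71
```

drive_tool([
  {"fingers": 0.5, "x": 0.0605, "y": -0.055, "z": 0.1, "spin": 0.155},
  {"fingers": 0.5, "x": 0.0605, "y": -0.055, "z": 0.1, "spin": 0.155},
  {"fingers": 0.5, "x": 0.0605, "y": -0.055, "z": 0.15, "spin": 0.155},
  {"fingers": 0.5, "x": 0.0605, "y": -0.055, "z": 0.2, "spin": 0.155},
  {"fingers": 0.5, "x": 0.0605, "y": -0.055, "z": 0.2275, "spin": 0.155},
  {"fingers": 0.5, "x": 0.0605, "y": -0.055, "z": 0.2275, "spin": 0.155},
  {"fingers": -1, "x": 0.0605, "y": -0.055, "z": 0.2275, "spin": 0.155},
  {"fingers": -1, "x": 0.0605, "y": -0.055, "z": 0.2275, "spin": 0.155},
  {"fingers": -1, "x": 0.0605, "y": -0.055, "z": 0.2275, "spin": 0.155},
  {"fingers": -1, "x": 0.0605, "y": -0.055, "z": 0.2275, "spin": 0.155},
], newtons=40)

```text
time_s: 2.78
tcp_pos: [0.4602, 0.3256, 0.0222]
eef_rot: [-180.0, -0.0, -8.9]
contact_force: [-0.9, 0.7, 0.1]
gripper_width: 0.0312
gripper_force: 0.0
```

drive_tool([
  {"fingers": -1, "x": 0, "y": 0, "z": 0, "spin": 0},
  {"fingers": -1, "x": 0, "y": 0, "z": 0, "spin": 0},
  {"fingers": -1, "x": 0, "y": 0, "z": -0.03, "spin": 0},
  {"fingers": -1, "x": 0, "y": 0, "z": -0.09, "spin": 0},
  {"fingers": -1, "x": 0, "y": 0, "z": -0.15, "spin": 0},
  {"fingers": -1, "x": 0, "y": 0, "z": -0.21, "spin": 0},
  {"fingers": -1, "x": 0, "y": 0, "z": -0.228, "spin": 0},
])

```text
time_s: 3.65
tcp_pos: [0.461, 0.3262, 0.2543]
eef_rot: [-179.7, -0.2, -8.9]
contact_force: [-0.3, 0.1, -3.6]
gripper_width: 0.0203
gripper_force: 39.9
```

```bash
python3 - <<'E'
from h import *
goto(.40,-.21,.25,0)
E
```

```text
t 3.65 pos [0.461  0.3262 0.2543] yaw -8.86 -> xyz [0.0224 0.5393 0.0017] spin -0.1547 rows 8.635473310465462
```

drive_tool([
  {"fingers": -1, "x": 0.0224, "y": 0.539, "z": 0, "spin": -0.155},
  {"fingers": -1, "x": 0.0224, "y": 0.539, "z": 0, "spin": -0.155},
  {"fingers": -1, "x": 0.0224, "y": 0.539, "z": 0, "spin": -0.155},
  {"fingers": -1, "x": 0.0224, "y": 0.539, "z": 0, "spin": -0.155},
  {"fingers": -1, "x": 0.0224, "y": 0.539, "z": 0, "spin": -0.155},
  {"fingers": -1, "x": 0.0224, "y": 0.539, "z": 0, "spin": -0.155},
  {"fingers": -1, "x": 0.0224, "y": 0.539, "z": 0, "spin": -0.155},
  {"fingers": -1, "x": 0.0224, "y": 0.539, "z": 0, "spin": -0.155},
  {"fingers": -1, "x": 0.0224, "y": 0.539, "z": 0, "spin": -0.155},
  {"fingers": -1, "x": 0.0224, "y": 0.539, "z": 0, "spin": -0.155},
])

```text
time_s: 4.9
tcp_pos: [0.3977, -0.2126, 0.2492]
eef_rot: [-180.0, 0.1, -0.3]
contact_force: [-0.1, 0.6, -3.4]
gripper_width: 0.0198
gripper_force: 39.9
```

```bash
python3 - <<'E'
from h import *
v=V("wrist"); cv2.imwrite("pics/w3.png",v.im[:,:,::-1]); np.savez("pics/w3.npz",R=v.R,e=v.e,K=v.K)
for k,(lo,hi) in COL.items():
    for c in v.blobs(lo,hi): print(k,c.mean(0).round(),*v.rect(c,0.004),cv2.boundingRect(c))
goto(.4,-.21,.25,0)
E
```

```text
blue [ 92. 108.] [454.9 -21.4] 198.1 74.5 177.4 (51, 24, 79, 173)
red2 [195. 118.] [ 446.8 -146.3] 152.9 77.3 178.5 (164, 54, 66, 131)
red2 [180.  48.] [ 530.3 -132.1] 32.9 4.2 89.8 (166, 46, 30, 5)
yellow [307. 104.] [ 456. -274.] 141.1 73.7 179.5 (271, 51, 68, 122)
green [407. 119.] [ 446.3 -400.7] 138.9 73.4 179.1 (370, 61, 78, 118)
t 4.95 pos [ 0.398  -0.2115  0.2493] yaw -0.19 -> xyz [ 0.002  -0.0015 -0.0007] spin -0.0033 rows 0.04106710386959888
```

View pics/w3.png

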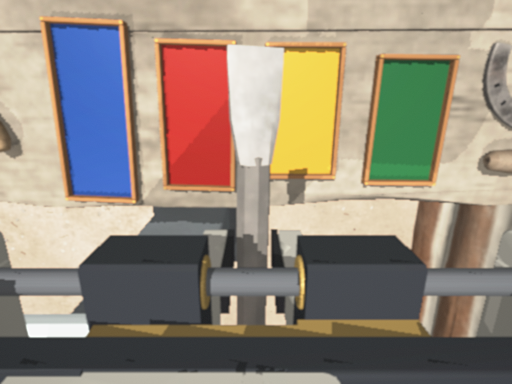

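```bash
python3 - <<'E'
from m import *
v=W("pics/w3.npz")
seg(v,"chisel tip,neck",(257,46),(252,163),.238)
for n,q in dict(blue=[(41,19),(128,19),(135,198),(65,198)],red=[(154,40),(236,40),(237,188),(164,188)],green=[(378,56),(458,56),(436,185),(365,184)]).items():
    p=v.pt(q,.014)[:,:2]; print(n,p.round(4).tolist(),p.mean(0).round(4))
E
```

```text
chisel tip,neck [[0.4979, -0.2157], [0.4454, -0.2133]] mid [ 0.4716 -0.2145] len 0.0526 yaw -2.64
blue [[0.5581, 0.0142], [0.5577, -0.0797], [0.3548, -0.0639], [0.3552, 0.025]] [ 0.4565 -0.0261]
red [[0.5371, -0.1057], [0.5367, -0.1957], [0.3676, -0.1937], [0.3679, -0.1019]] [ 0.4523 -0.1493]
green [[0.5199, -0.3533], [0.5195, -0.4423], [0.3706, -0.4431], [0.3722, -0.3541]] [ 0.4456 -0.3982]
```

drive_tool([
  {"fingers": -1, "x": 0.045, "y": -0.187, "z": 0.1, "spin": 0.023},
  {"fingers": -1, "x": 0.045, "y": -0.187, "z": 0.1, "spin": 0.023},
  {"fingers": -1, "x": 0.045, "y": -0.187, "z": 0.1, "spin": 0.023},
  {"fingers": -1, "x": 0.045, "y": -0.187, "z": 0.1, "spin": 0.023},
  {"fingers": -1, "x": 0.045, "y": -0.187, "z": 0.15, "spin": 0.023},
  {"fingers": -1, "x": 0.045, "y": -0.187, "z": 0.19, "spin": 0.023},
  {"fingers": -1, "x": 0.045, "y": -0.187, "z": 0.21, "spin": 0.023},
  {"fingers": -1, "x": 0.045, "y": -0.187, "z": 0.21, "spin": 0.023},
])

```text
time_s: 5.95
tcp_pos: [0.4427, -0.0231, 0.0388]
eef_rot: [179.9, 0.2, -1.2]
contact_force: [0.6, 0.4, -2.9]
gripper_width: 0.0201
gripper_force: 39.9
```

drive_tool([
  {"fingers": -1, "x": 0.001, "y": 0.0015, "z": 0.012, "spin": 0.004},
  {"fingers": -1, "x": 0.001, "y": 0.0015, "z": 0.012, "spin": 0.004},
  {"fingers": -0.27, "x": 0.001, "y": 0.0015, "z": 0.012, "spin": 0.004},
  {"fingers": -0.27, "x": 0.001, "y": 0.0015, "z": 0.012, "spin": 0.004},
  {"fingers": -0.27, "x": 0.001, "y": 0.0015, "z": 0.012, "spin": 0.004},
  {"fingers": -0.27, "x": 0.001, "y": 0.0015, "z": -0.02, "spin": 0.004},
  {"fingers": -0.27, "x": 0.001, "y": 0.0015, "z": -0.08, "spin": 0.004},
  {"fingers": 0.3, "x": 0.001, "y": 0.0015, "z": -0.14, "spin": 0.004},
  {"fingers": 0.3, "x": 0.001, "y": 0.0015, "z": -0.2, "spin": 0.004},
])

```text
time_s: 7.08
tcp_pos: [0.4447, -0.0252, 0.2425]
eef_rot: [-180.0, -0.1, -1.5]
contact_force: [2.3, 0.5, -0.4]
gripper_width: 0.0467
gripper_force: 0.0
```

```bash
python3 - <<'E'
from h import *
v=V("wrist"); cv2.imwrite("pics/w4.png",v.im[:,:,::-1]); np.savez("pics/w4.npz",R=v.R,e=v.e,K=v.K)
# punch: grasp 5 mm toward butt from mid
goto(.4607,.2243,.022,3)
E
```

```text
t 7.12 pos [ 0.4484 -0.025   0.2507] yaw -1.45 -> xyz [ 0.0032 -0.2492  0.2292] spin -0.0777 rows 5.416632110387359
```

View pics/w4.png

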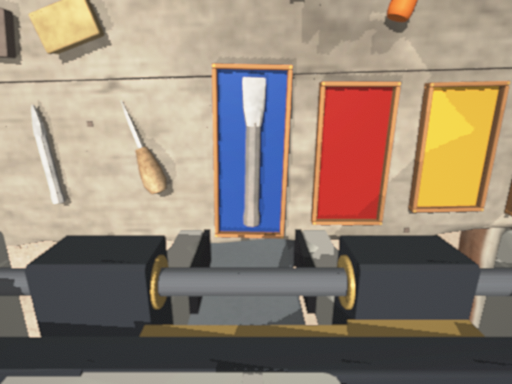

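The chisel lies centred in the blue tray (tip at 254,78, butt at 251,227). Next is the punch, left at about (48,155).

drive_tool([
  {"fingers": 0.3, "x": 0.008, "y": -0.249, "z": 0.05, "spin": -0.078},
  {"fingers": 0.3, "x": 0.008, "y": -0.249, "z": 0.1, "spin": -0.078},
  {"fingers": 0.3, "x": 0.008, "y": -0.249, "z": 0.1, "spin": -0.078},
  {"fingers": 0.3, "x": 0.008, "y": -0.249, "z": 0.1, "spin": -0.078},
  {"fingers": 0.3, "x": 0.008, "y": -0.249, "z": 0.14, "spin": -0.078},
  {"fingers": 0.3, "x": 0.008, "y": -0.249, "z": 0.17, "spin": -0.078},
  {"fingers": 0.3, "x": 0.008, "y": -0.249, "z": 0.18, "spin": -0.078},
  {"fingers": 0.3, "x": 0.008, "y": -0.249, "z": 0.18, "spin": -0.078},
])

```text
time_s: 8.12
tcp_pos: [0.4599, 0.2235, 0.0602]
eef_rot: [180.0, 0.0, 2.9]
contact_force: [-0.6, -0.5, 0.3]
gripper_width: 0.0571
gripper_force: 0.0
```

```bash
python3 - <<'E'
from h import *
goto(.4607,.2243,.022,3)
E
```

```text
t 8.12 pos [0.4599 0.2235 0.0602] yaw 2.92 -> xyz [ 0.0009 -0.0008  0.0382] spin -0.0013 rows 0.6112065392163168
```

drive_tool([
  {"fingers": 0.3, "x": 0.001, "y": -0.001, "z": 0.0385, "spin": 0},
  {"fingers": 0.3, "x": 0.001, "y": -0.001, "z": 0.0385, "spin": 0},
  {"fingers": -1, "x": 0.001, "y": -0.001, "z": 0.0385, "spin": 0},
  {"fingers": -1, "x": 0.001, "y": -0.001, "z": 0.0385, "spin": 0},
  {"fingers": -1, "x": 0.001, "y": -0.001, "z": 0.0385, "spin": 0},
  {"fingers": -1, "x": 0.001, "y": -0.001, "z": 0.0385, "spin": 0},
  {"fingers": -1, "x": 0.001, "y": -0.001, "z": 0.0385, "spin": 0},
  {"fingers": -1, "x": 0.001, "y": -0.001, "z": 0.0385, "spin": 0},
  {"fingers": -1, "x": 0.001, "y": -0.001, "z": 0.0, "spin": 0},
  {"fingers": -1, "x": 0.001, "y": -0.001, "z": -0.05, "spin": 0},
], newtons=35)

```text
time_s: 9.38
tcp_pos: [0.4598, 0.2238, 0.1097]
eef_rot: [179.8, 0.2, 2.9]
contact_force: [0.3, 1.1, -1.2]
gripper_width: 0.0118
gripper_force: 35.0
```

```bash
python3 - <<'E'
from h import *
goto(.40,-.2,.25,0)
E
```

```text
t 9.38 pos [0.4598 0.2238 0.1097] yaw 2.92 -> xyz [-0.0817  0.4206 -0.1389] spin 0.051 rows 7.207095517600403
```

drive_tool([
  {"fingers": -1, "x": -0.0817, "y": 0.42, "z": -0.139, "spin": 0.05},
  {"fingers": -1, "x": -0.0817, "y": 0.42, "z": -0.139, "spin": 0.05},
  {"fingers": -1, "x": -0.0817, "y": 0.42, "z": -0.139, "spin": 0.05},
  {"fingers": -1, "x": -0.0817, "y": 0.42, "z": -0.139, "spin": 0.05},
  {"fingers": -1, "x": -0.0817, "y": 0.42, "z": -0.139, "spin": 0.05},
  {"fingers": -1, "x": -0.0817, "y": 0.42, "z": -0.139, "spin": 0.05},
  {"fingers": -1, "x": -0.0817, "y": 0.42, "z": -0.139, "spin": 0.05},
  {"fingers": -1, "x": -0.0817, "y": 0.42, "z": -0.139, "spin": 0.05},
  {"fingers": -1, "x": -0.0817, "y": 0.42, "z": -0.139, "spin": 0.05},
  {"fingers": -1, "x": -0.0817, "y": 0.42, "z": -0.139, "spin": 0.05},
])

```text
time_s: 10.62
tcp_pos: [0.4004, -0.198, 0.2483]
eef_rot: [-180.0, 0.1, 0.1]
contact_force: [-0.1, -0.3, -1.1]
gripper_width: 0.0118
gripper_force: 35.0
```

```bash
python3 - <<'E'
from h import *
v=V("wrist"); cv2.imwrite("pics/w5.png",v.im[:,:,::-1]); np.savez("pics/w5.npz",R=v.R,e=v.e,K=v.K)
for k,(lo,hi) in COL.items():
    for c in v.blobs(lo,hi): print(k,c.mean(0).round(),*v.rect(c,0.004),cv2.boundingRect(c))
s=V("side").im[60:360,100:500]; cv2.imwrite("pics/s5.png",cv2.resize(s,None,fx=2,fy=2)[:,:,::-1])
goto(.4,-.2,.25,0)
E
```

```text
blue [105. 110.] [455.  -21.6] 197.8 75.0 177.4 (65, 26, 77, 172)
red2 [210. 115.] [ 446.3 -147.1] 152.4 77.9 178.2 (177, 59, 66, 129)
yellow [311. 104.] [ 455.4 -272.2] 141.1 77.2 179.6 (280, 55, 72, 121)
green [420. 122.] [ 446.3 -400.9] 138.6 73.0 179.1 (382, 65, 79, 118)
t 10.72 pos [ 0.4007 -0.1977  0.2486] yaw 0.18 -> xyz [-0.0007  0.0023 -0.0014] spin 0.0031 rows 0.044654596673231614
```

View pics/w5.png

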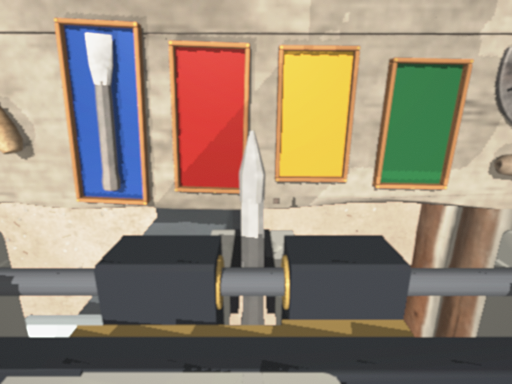

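```bash
python3 - <<'E'
from m import *
v=W("pics/w5.npz")
seg(v,"punch tip,step",(252,130),(252.5,236),.235)
for n,q in dict(yellow=[(279,46),(359,46),(346.5,179),(275.5,179)],red=[(170,42.5),(250,42.5),(248,189),(177,189.5)],green=[(390.5,58),(471,59.5),(446,187),(375.5,187)]).items():
    p=v.pt(q,.014)[:,:2]; a=p[0]-p[3]; b=p[1]-p[2]; print(n,p.round(4).tolist(),p.mean(0).round(4),np.degrees(np.arctan2([a[1],b[1]],[a[0],b[0]])).round(1))
E
```

```text
punch tip,step [[0.4638, -0.1983], [0.4079, -0.1987]] mid [ 0.4359 -0.1985] len 0.056 yaw 0.4
yellow [[0.5335, -0.2275], [0.5337, -0.3155], [0.3827, -0.3155], [0.3825, -0.2273]] [ 0.4581 -0.2715] [-0.1  0. ]
red [[0.5367, -0.1077], [0.5369, -0.1956], [0.3694, -0.1931], [0.3685, -0.1039]] [ 0.4529 -0.1501] [-1.3 -0.8]
green [[0.5216, -0.3518], [0.5203, -0.4415], [0.3727, -0.441], [0.3725, -0.3528]] [ 0.4468 -0.3968] [ 0.4 -0.2]
```

drive_tool([
  {"fingers": -1, "x": 0.0536, "y": 0.074, "z": 0.06, "spin": 0.008},
  {"fingers": -1, "x": 0.0536, "y": 0.074, "z": 0.11, "spin": 0.008},
  {"fingers": -1, "x": 0.0536, "y": 0.074, "z": 0.16, "spin": 0.008},
  {"fingers": -1, "x": 0.0536, "y": 0.074, "z": 0.2, "spin": 0.008},
  {"fingers": -1, "x": 0.0536, "y": 0.074, "z": 0.21, "spin": 0.008},
  {"fingers": -1, "x": 0.0536, "y": 0.074, "z": 0.21, "spin": 0.008},
])

```text
time_s: 11.48
tcp_pos: [0.455, -0.2723, 0.0395]
eef_rot: [180.0, 0.0, -0.3]
contact_force: [0.8, -0.1, -0.5]
gripper_width: 0.0119
gripper_force: 35.0
```

```bash
python3 - <<'E'
from h import *
goto(.4545,-.2715,.0262,-.3)
E
```

```text
t 11.47 pos [ 0.455  -0.2723  0.0395] yaw -0.29 -> xyz [-0.0005 -0.0008  0.0133] spin 0.0001 rows 0.21298584519425826
```

drive_tool([
  {"fingers": -1, "x": -0.0005, "y": -0.001, "z": 0.0135, "spin": 0},
  {"fingers": -1, "x": -0.0005, "y": -0.001, "z": 0.0135, "spin": 0},
  {"fingers": -0.4, "x": -0.0005, "y": -0.001, "z": 0.0135, "spin": 0},
  {"fingers": -0.4, "x": -0.0005, "y": -0.001, "z": 0.0135, "spin": 0},
  {"fingers": -0.4, "x": -0.0005, "y": -0.001, "z": 0.0135, "spin": 0},
  {"fingers": -0.4, "x": -0.0005, "y": -0.001, "z": -0.03, "spin": 0},
  {"fingers": -0.4, "x": -0.0005, "y": -0.001, "z": -0.09, "spin": 0},
  {"fingers": 0.4, "x": 0.03, "y": -0.02, "z": -0.15, "spin": 0},
  {"fingers": 0.4, "x": 0.06, "y": -0.03, "z": -0.2, "spin": 0},
  {"fingers": 0.4, "x": 0.06, "y": -0.03, "z": -0.2, "spin": 0},
])

```text
time_s: 12.72
tcp_pos: [0.5181, -0.2432, 0.2438]
eef_rot: [179.9, -0.5, -0.3]
contact_force: [-0.0, -0.5, -0.8]
gripper_width: 0.0509
gripper_force: 0.0
```

```bash
python3 - <<'E'
from h import *
s=V("side"); print(s.pt([(208,217),(198,168),(222,150)],0).round(3).tolist())
v=V("wrist"); cv2.imwrite("pics/w6.png",v.im[:,:,::-1]); np.savez("pics/w6.npz",R=v.R,e=v.e,K=v.K)
for k in("orange",):
    for c in v.blobs(*COL[k]): print(k,c.mean(0).round(),*v.rect(c,0.0125),cv2.boundingRect(c))
goto(.6,-.2,.24,0)
E
```

```text
[[0.683, 0.108, 0.0], [0.822, -0.238, 0.0], [0.782, -0.435, 0.0]]
orange [291. 249.] [ 408.2 -293.6] 27.4 26.3 179.7 (281, 238, 21, 20)
orange [250. 220.] [ 455.4 -247.7] 124.1 28.7 0.5 (245, 166, 23, 93)
orange [212.  65.] [ 631.1 -200.4] 70.2 13.9 154.7 (195, 31, 30, 65)
t 12.82 pos [ 0.5149 -0.2429  0.2396] yaw -0.36 -> xyz [ 0.0848 -0.0435 -0.0003] spin -0.0063 rows 1.5251158778226284
```

View pics/w6.png

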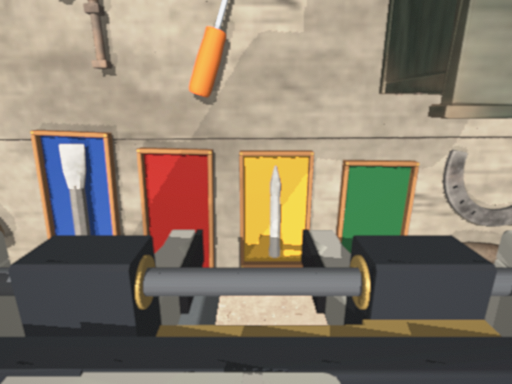

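```bash
python3 - <<'E'
from m import *
v=W("pics/w6.npz")
seg(v,"handle",(215.5,27.5),(201,97),.0125)
goto(.565,-.2,.23,-15)
E
```

```text
handle [[0.6684, -0.2051], [0.5974, -0.1859]] mid [ 0.6329 -0.1955] len 0.0736 yaw -15.18
t 12.82 pos [ 0.5149 -0.2429  0.2396] yaw -0.36 -> xyz [ 0.0498 -0.0433  0.0097] spin 0.2555 rows 1.3660511434080065
```

drive_tool([
  {"fingers": 0.4, "x": 0.1167, "y": -0.048, "z": 0.05, "spin": 0.255},
  {"fingers": 0.4, "x": 0.1167, "y": -0.048, "z": 0.09, "spin": 0.255},
  {"fingers": 0.4, "x": 0.1167, "y": -0.048, "z": 0.13, "spin": 0.255},
  {"fingers": 0.4, "x": 0.1167, "y": -0.048, "z": 0.16, "spin": 0.255},
  {"fingers": 0.4, "x": 0.1167, "y": -0.048, "z": 0.18, "spin": 0.255},
  {"fingers": 0.4, "x": 0.1167, "y": -0.048, "z": 0.18, "spin": 0.255},
  {"fingers": 0.4, "x": 0.1167, "y": -0.048, "z": 0.18, "spin": 0.255},
])

```text
time_s: 13.7
tcp_pos: [0.6313, -0.1964, 0.0593]
eef_rot: [180.0, 0.0, -15.0]
contact_force: [-0.6, 0.9, 0.0]
gripper_width: 0.0612
gripper_force: 0.0
```

```bash
python3 - <<'E'
from h import *
goto(.632,-.1955,.022,-15)
E
```

```text
t 13.7 pos [ 0.6313 -0.1964  0.0593] yaw -15.01 -> xyz [ 0.0004 -0.001   0.0373] spin -0.0002 rows 0.596684032507085
```

drive_tool([
  {"fingers": 0.4, "x": 0.0005, "y": -0.001, "z": 0.0375, "spin": 0},
  {"fingers": 0.4, "x": 0.0005, "y": -0.001, "z": 0.0375, "spin": 0},
  {"fingers": -1, "x": 0.0005, "y": -0.001, "z": 0.0375, "spin": 0},
  {"fingers": -1, "x": 0.0005, "y": -0.001, "z": 0.0375, "spin": 0},
  {"fingers": -1, "x": 0.0005, "y": -0.001, "z": 0.0375, "spin": 0},
  {"fingers": -1, "x": 0.0005, "y": -0.001, "z": 0.0375, "spin": 0},
  {"fingers": -1, "x": 0.0005, "y": -0.001, "z": 0.0375, "spin": 0},
  {"fingers": -1, "x": 0.0005, "y": -0.001, "z": 0.0375, "spin": 0},
  {"fingers": -1, "x": 0.0005, "y": -0.001, "z": 0.0, "spin": 0},
  {"fingers": -1, "x": 0.0005, "y": -0.001, "z": -0.05, "spin": 0},
], newtons=30)

```text
time_s: 14.95
tcp_pos: [0.631, -0.1951, 0.1081]
eef_rot: [180.0, 0.2, -15.0]
contact_force: [1.4, 1.3, 0.3]
gripper_width: 0.0241
gripper_force: 29.5
```

```bash
python3 - <<'E'
from h import *
goto(.42,-.2,.25,-1.2)
E
```

```text
t 14.95 pos [ 0.631  -0.1951  0.1081] yaw -15.02 -> xyz [-0.2031  0.0595 -0.141 ] spin -0.2411 rows 4.0694057259645176
```

drive_tool([
  {"fingers": -1, "x": -0.2154, "y": 0.011, "z": -0.141, "spin": -0.241},
  {"fingers": -1, "x": -0.2154, "y": 0.011, "z": -0.141, "spin": -0.241},
  {"fingers": -1, "x": -0.2154, "y": 0.011, "z": -0.141, "spin": -0.241},
  {"fingers": -1, "x": -0.2154, "y": 0.011, "z": -0.141, "spin": -0.241},
  {"fingers": -1, "x": -0.2154, "y": 0.011, "z": -0.141, "spin": -0.241},
  {"fingers": -1, "x": -0.2154, "y": 0.011, "z": -0.141, "spin": -0.241},
  {"fingers": -1, "x": -0.2154, "y": 0.011, "z": -0.141, "spin": -0.241},
  {"fingers": -1, "x": -0.2154, "y": 0.011, "z": -0.141, "spin": -0.241},
])

```text
time_s: 15.95
tcp_pos: [0.4217, -0.1501, 0.2488]
eef_rot: [180.0, 0.2, -1.2]
contact_force: [0.9, -0.2, -1.2]
gripper_width: 0.0241
gripper_force: 29.5
```

```bash
python3 - <<'E'
from h import *
v=V("wrist"); cv2.imwrite("pics/w7.png",v.im[:,:,::-1]); np.savez("pics/w7.npz",R=v.R,e=v.e,K=v.K)
goto(.42,-.15,.25,-1.2)
E
```

```text
t 16.0 pos [ 0.4217 -0.1502  0.2489] yaw -1.21 -> xyz [-0.0017 -0.0001 -0.0011] spin -0.0001 rows 0.03239224981595745
```

View pics/w7.png

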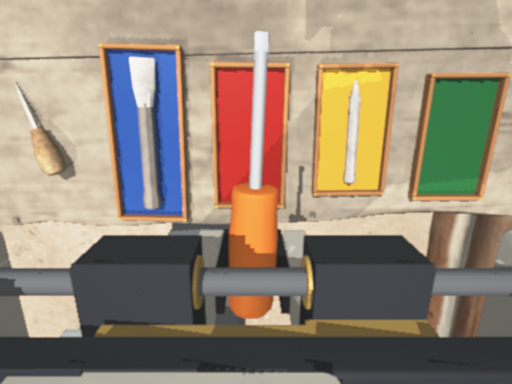

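```bash
python3 - <<'E'
from m import *
v=W("pics/w7.npz")
seg(v,"sd tip,neck",(262,32),(256,186),.24)
q=[(209,63),(290.5,62),(284,206.5),(214.5,206.5)]
p=v.pt(q,.014)[:,:2]; print(p.round(4).tolist(),p.mean(0).round(4))
E
```

```text
sd tip,neck [[0.5269, -0.1571], [0.4583, -0.1534]] mid [ 0.4926 -0.1553] len 0.0687 yaw -3.12
[[0.538, -0.1048], [0.5372, -0.1958], [0.3661, -0.1902], [0.3679, -0.1013]] [ 0.4523 -0.148 ]
```

drive_tool([
  {"fingers": -1, "x": -0.004, "y": -0.002, "z": 0.06, "spin": -0.012},
  {"fingers": -1, "x": -0.004, "y": -0.002, "z": 0.12, "spin": -0.012},
  {"fingers": -1, "x": -0.004, "y": -0.002, "z": 0.17, "spin": -0.012},
  {"fingers": -1, "x": -0.004, "y": -0.002, "z": 0.2, "spin": -0.012},
  {"fingers": -1, "x": -0.004, "y": -0.002, "z": 0.21, "spin": -0.012},
  {"fingers": -1, "x": -0.004, "y": -0.002, "z": 0.21, "spin": -0.012},
])

```text
time_s: 16.75
tcp_pos: [0.4176, -0.1481, 0.0397]
eef_rot: [180.0, 0.1, -0.5]
contact_force: [-0.1, -0.6, -0.1]
gripper_width: 0.0244
gripper_force: 29.5
```

```bash
python3 - <<'E'
from h import *
goto(.4175,-.148,.0264,-.5)
E
```

```text
t 16.75 pos [ 0.4176 -0.1481  0.0397] yaw -0.5 -> xyz [-0.     -0.0001  0.0133] spin 0.0001 rows 0.2133341604932806
```

drive_tool([
  {"fingers": -1, "x": 0, "y": 0, "z": 0.0133, "spin": 0},
  {"fingers": -1, "x": 0, "y": 0, "z": 0.0133, "spin": 0},
  {"fingers": -0.3, "x": 0, "y": 0, "z": 0.0133, "spin": 0},
  {"fingers": -0.3, "x": 0, "y": 0, "z": 0.0133, "spin": 0},
  {"fingers": -0.3, "x": 0, "y": 0, "z": 0.0133, "spin": 0},
  {"fingers": -0.3, "x": 0, "y": 0, "z": -0.02, "spin": 0},
  {"fingers": -0.3, "x": 0, "y": 0, "z": -0.08, "spin": 0},
  {"fingers": 0.4, "x": 0, "y": -0.05, "z": -0.13, "spin": 0},
  {"fingers": 0.4, "x": 0, "y": -0.1, "z": -0.16, "spin": -0.2},
  {"fingers": 0.4, "x": 0, "y": -0.1, "z": -0.16, "spin": -0.2},
])

```text
time_s: 18.0
tcp_pos: [0.4199, -0.0452, 0.2031]
eef_rot: [-180.0, -0.4, 11.3]
contact_force: [0.4, -0.0, -0.2]
gripper_width: 0.0552
gripper_force: 0.0
```

```bash
python3 - <<'E'
from h import *
sensors.get_state(); cams.capture("side"); cams.capture("side")
v=V("wrist"); cv2.imwrite("pics/w8.png",v.im[:,:,::-1]); np.savez("pics/w8.npz",R=v.R,e=v.e,K=v.K)
goto(.44,.099,.022,21)
E
```

```text
t 18.15 pos [ 0.4178 -0.0481  0.1996] yaw 10.93 -> xyz [ 0.0498 -0.1402  0.1776] spin -0.1758 rows 3.7068499312033816
```

View pics/w8.png

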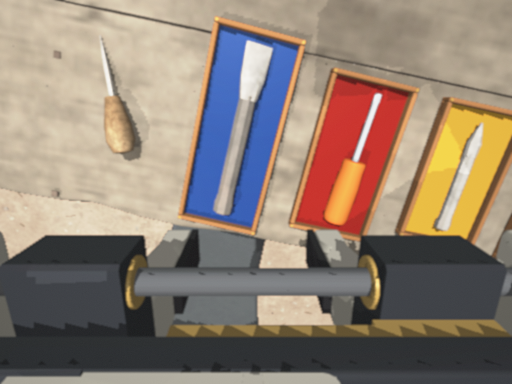

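```bash
python3 - <<'E'
from m import *
v=W("pics/w8.npz")
seg(v,"awl",(101,38),(121.5,154),.013)
seg(v,"awlbulb",(111,97),(121.5,154),.013)
E
```

```text
awl [[0.5216, 0.1201], [0.4131, 0.0928]] mid [0.4674 0.1064] len 0.1119 yaw 14.11
awlbulb [[0.4692, 0.1073], [0.4131, 0.0928]] mid [0.4411 0.1   ] len 0.0579 yaw 14.53
```

drive_tool([
  {"fingers": 0.4, "x": 0.05, "y": -0.1407, "z": 0.03, "spin": -0.115},
  {"fingers": 0.4, "x": 0.05, "y": -0.1407, "z": 0.06, "spin": -0.115},
  {"fingers": 0.4, "x": 0.05, "y": -0.1407, "z": 0.1, "spin": -0.115},
  {"fingers": 0.4, "x": 0.05, "y": -0.1407, "z": 0.13, "spin": -0.115},
  {"fingers": 0.4, "x": 0.05, "y": -0.1407, "z": 0.14, "spin": -0.115},
  {"fingers": 0.4, "x": 0.05, "y": -0.1407, "z": 0.14, "spin": -0.115},
])

```text
time_s: 18.9
tcp_pos: [0.4404, 0.0983, 0.0595]
eef_rot: [179.9, 0.1, 17.4]
contact_force: [-1.9, 0.1, 0.6]
gripper_width: 0.0613
gripper_force: 0.0
```

```bash
python3 - <<'E'
from h import *
goto(.44,.0995,.022,17.5)
E
```

```text
t 18.9 pos [0.4404 0.0983 0.0595] yaw 17.44 -> xyz [ 0.0001 -0.0013  0.0375] spin -0.0011 rows 0.6000559098570318
```

drive_tool([
  {"fingers": 0.4, "x": 0, "y": -0.001, "z": 0.0375, "spin": 0},
  {"fingers": 0.4, "x": 0, "y": -0.001, "z": 0.0375, "spin": 0},
  {"fingers": -1, "x": 0, "y": -0.001, "z": 0.0375, "spin": 0},
  {"fingers": -1, "x": 0, "y": -0.001, "z": 0.0375, "spin": 0},
  {"fingers": -1, "x": 0, "y": -0.001, "z": 0.0375, "spin": 0},
  {"fingers": -1, "x": 0, "y": -0.001, "z": 0.0375, "spin": 0},
  {"fingers": -1, "x": 0, "y": -0.001, "z": 0.0375, "spin": 0},
  {"fingers": -1, "x": 0, "y": -0.001, "z": 0.0375, "spin": 0},
  {"fingers": -1, "x": 0, "y": -0.001, "z": 0.0, "spin": 0},
  {"fingers": -1, "x": 0, "y": -0.001, "z": -0.05, "spin": 0},
], newtons=25)

```text
time_s: 20.15
tcp_pos: [0.4393, 0.0999, 0.1099]
eef_rot: [179.9, 0.2, 17.5]
contact_force: [0.8, 1.1, 0.2]
gripper_width: 0.0266
gripper_force: 25.0
```

```bash
python3 - <<'E'
from h import *
goto(.415,-.2,.25,-.4)
E
```

```text
t 20.15 pos [0.4393 0.0999 0.1099] yaw 17.54 -> xyz [-0.1141  0.2788 -0.1393] spin 0.3131 rows 5.31060971183544
```

drive_tool([
  {"fingers": -1, "x": -0.144, "y": 0.374, "z": -0.14, "spin": 0.313},
  {"fingers": -1, "x": -0.144, "y": 0.374, "z": -0.14, "spin": 0.313},
  {"fingers": -1, "x": -0.144, "y": 0.374, "z": -0.14, "spin": 0.313},
  {"fingers": -1, "x": -0.144, "y": 0.374, "z": -0.14, "spin": 0.313},
  {"fingers": -1, "x": -0.144, "y": 0.374, "z": -0.14, "spin": 0.313},
  {"fingers": -1, "x": -0.144, "y": 0.374, "z": -0.14, "spin": 0.313},
  {"fingers": -1, "x": -0.144, "y": 0.374, "z": -0.14, "spin": 0.313},
  {"fingers": -1, "x": -0.144, "y": 0.374, "z": -0.14, "spin": 0.313},
  {"fingers": -1, "x": -0.144, "y": 0.374, "z": -0.14, "spin": 0.313},
  {"fingers": -1, "x": -0.144, "y": 0.374, "z": -0.14, "spin": 0.313},
])

```text
time_s: 21.4
tcp_pos: [0.4156, -0.2984, 0.2495]
eef_rot: [-180.0, 0.1, -0.3]
contact_force: [-0.9, 0.3, 0.4]
gripper_width: 0.0264
gripper_force: 25.0
```

```bash
python3 - <<'E'
from h import *
v=V("wrist"); cv2.imwrite("pics/w9.png",v.im[:,:,::-1]); np.savez("pics/w9.npz",R=v.R,e=v.e,K=v.K)
goto(.415,-.3,.25,-.4)
for c in v.blobs(*COL["green"]): print(*v.rect(c,.004),cv2.boundingRect(c))
E
```

```text
t 21.45 pos [ 0.4158 -0.2983  0.2497] yaw -0.3 -> xyz [-0.0008  0.0017 -0.0003] spin 0.0017 rows 0.029884602828258763
[ 446.3 -399.9] 138.5 75.7 179.0 (301, 78, 71, 115)
```

View pics/w9.png

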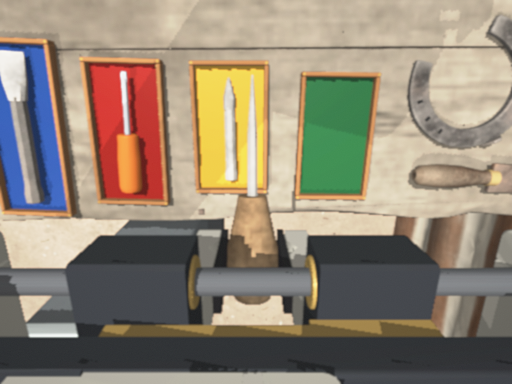

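```bash
python3 - <<'E'
from m import *
v=W("pics/w9.npz")
for z in(.228,.241): print(v.pt([(252,72),(254,196)],z).round(4).tolist())
p=v.pt([(301.5,72),(380,72.5),(366,199),(296,198)],.014)[:,:2]; print(p.round(4).tolist(),p.mean(0).round(4))
E
```

```text
[[0.5059, -0.2993, 0.228], [0.443, -0.3001, 0.228]]
[[0.5049, -0.2993, 0.241], [0.4471, -0.3, 0.241]]
[[0.5218, -0.3549], [0.5208, -0.4436], [0.3704, -0.4432], [0.3722, -0.3541]] [ 0.4463 -0.399 ]
```

drive_tool([
  {"fingers": -1, "x": 0, "y": 0.1, "z": 0.03, "spin": 0.002},
  {"fingers": -1, "x": 0, "y": 0.1, "z": 0.08, "spin": 0.002},
  {"fingers": -1, "x": 0, "y": 0.1, "z": 0.13, "spin": 0.002},
  {"fingers": -1, "x": 0, "y": 0.1, "z": 0.17, "spin": 0.002},
  {"fingers": -1, "x": 0, "y": 0.1, "z": 0.2, "spin": 0.002},
  {"fingers": -1, "x": 0, "y": 0.1, "z": 0.21, "spin": 0.002},
  {"fingers": -1, "x": 0, "y": 0.1, "z": 0.21, "spin": 0.002},
])

```text
time_s: 22.32
tcp_pos: [0.4155, -0.3989, 0.0401]
eef_rot: [-180.0, 0.0, -0.4]
contact_force: [-0.1, 0.8, -0.3]
gripper_width: 0.0264
gripper_force: 25.0
```

```bash
python3 - <<'E'
from h import *
goto(.416,-.3985,.0262,-.4)
E
```

```text
t 22.32 pos [ 0.4155 -0.3989  0.0401] yaw -0.43 -> xyz [ 0.0005 -0.0004  0.0139] spin -0.0006 rows 0.22247703530279592
```

drive_tool([
  {"fingers": -1, "x": 0.0005, "y": 0, "z": 0.0139, "spin": 0},
  {"fingers": -1, "x": 0.0005, "y": 0, "z": 0.0139, "spin": 0},
  {"fingers": -0.28, "x": 0.0005, "y": 0, "z": 0.0139, "spin": 0},
  {"fingers": -0.28, "x": 0.0005, "y": 0, "z": 0.0139, "spin": 0},
  {"fingers": -0.28, "x": 0.0005, "y": 0, "z": 0.0139, "spin": 0},
  {"fingers": -0.28, "x": 0.0005, "y": 0, "z": -0.02, "spin": 0},
  {"fingers": -0.28, "x": 0.0005, "y": 0, "z": -0.08, "spin": 0},
  {"fingers": -0.28, "x": 0, "y": -0.05, "z": -0.14, "spin": 0},
  {"fingers": -0.28, "x": 0, "y": -0.1, "z": -0.19, "spin": 0},
  {"fingers": -0.28, "x": 0, "y": -0.15, "z": -0.21, "spin": 0},
])

```text
time_s: 23.58
tcp_pos: [0.4165, -0.2607, 0.2456]
eef_rot: [180.0, -0.1, -0.6]
contact_force: [2.3, -0.2, -0.1]
gripper_width: 0.0313
gripper_force: 0.0
```

drive_tool([
  {"fingers": 0, "x": 0, "y": 0, "z": 0, "spin": 0},
  {"fingers": 0, "x": 0, "y": 0, "z": 0, "spin": 0},
  {"fingers": 0, "x": 0, "y": 0, "z": 0, "spin": 0},
])

```text
time_s: 23.95
tcp_pos: [0.4158, -0.2619, 0.2423]
eef_rot: [-180.0, 0.1, -0.6]
contact_force: [0.7, -0.5, -0.3]
gripper_width: 0.0435
gripper_force: 0.0
```

```bash
python3 - <<'E'
from h import *
v=V("wrist"); cv2.imwrite("pics/w10.png",v.im[:,:,::-1]); np.savez("pics/w10.npz",R=v.R,e=v.e,K=v.K)
E
```

```text
(no output)
```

View pics/w10.png

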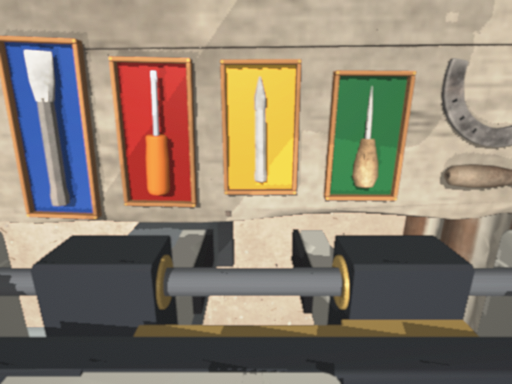

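All four tools lie lengthways and centred: chisel about (45,128), screwdriver (157,132), punch (261,130) and awl (368,137). The gripper is clear, so I'm handing in.

```bash
python3 -c "
from plant import r
print(r.close_job())"
```

```text
the job is handed in; nothing more can be done
None
```

The job is handed in at about 24 s: the chisel (blue), punch (yellow), screwdriver (red) and awl (green) were put away in that order. The last wrist picture shows each lying lengthways in the middle of its tray, and I never touched the bolts, though that picture doesn't show them.

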